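# Raise a board into focus under a bench magnifier with a cam lever

### The arm

A 6-joint arm with a two-finger parallel gripper is mounted at the origin on a cart in front of the work surface, level with it; the furniture and walls round the work are solid. World frame = base frame: x ahead of the robot, y to its left, z up, the work surface at z = 0. Lengths are in m, angles in rad, forces in N, time in s.
With the tool pointing down it reaches from about 0.325 to 0.9 m from the base axis. Payload 6.1 kg.
Tool frame: the origin (TCP) lies midway between the tips of the shut fingers; the grasp point (between the pads) lies 19 mm behind it; z points along the fingers, y is the line along which they close (so a half turn about z gives the same grasp; the last joint's range is limited). The gripper opens to 87 mm and grips with 3 to 60 N. Pads are 19 mm wide; open, the fingers measure 117 mm over their backs; the gripper's body (75 mm by 190 mm) begins 51 mm behind the grasp point.
Start: joints at [0.994, 0.22, 1.526, -0, 1.395, -0.126], TCP at [0.272, 0.563, 0.223] pointing down, gripper open.
Joint ranges: [-2.98, 2.98], [-0.91, 2.08], [0.09, 2.57], [-1.24, 4.39], [0.2, 2.65], [-2.68, 2.68]. Speed limits (rad/s): [2.57, 2.57, 3.01, 3.14, 3.14, 3.14].

### API

Orientations are given as a 3x3 rotation matrix whose columns are the frame's x, y, z axes.
In Python, from bench import bot, optics gives the robot as it stands. Calls block until the motion is done:
- bot.goto(position, orientation): joint-space move of the TCP to a pose.
- bot.line_to(position, attitude=None, v=0.15): straight line of the TCP; attitude=None keeps the orientation; v is the mean speed in m/s.
- bot.move_joints(angles): joint-space move.
- bot.set_gripper(opening, f_grip=None): finger opening in m; f_grip is the grip in N (None keeps the last); returns when the fingers have stopped.
- bot.wait(seconds).
- bot.ik(position, orientation): joint angles nearest the present ones, or None.
- bot.observe(): the state.
- optics.grab_frame(name): name is "side" or "top" or "wrist"; returns a dict with "img" (400x640x3 uint8, red, green, blue), "fovy" (degrees; the focal length in pixels is half the picture's height over the tangent of half this angle, whatever the lens; pixels are square), "cx", "cy" (the principal point, pixels), "distortion" ([k1, k2, p1, p2, k3] as OpenCV has them; the pictures are not rectified), "cam_to_world" (4x4, takes a point from camera to world coordinates); the wrist camera has in their place "tool_from_camera" (4x4, takes a point from camera to tool coordinates, whose origin is the TCP and whose axes are the flange's). Camera axes: x right, y down, z forward; pixel columns grow to the right and rows downward; lengths in m; the calibration is good to about 2 mm. A picture is of the moment at which its call begins: read the wrist's pose just before it. There is no depth.
A pose or a line that the arm cannot do raises bot.MotionError and nothing moves.
- bot.finish_job(): hands the job in; it is judged then, once.
The state is a dict: "time_s": time; "qpos": joint angles; "qd": joint speeds; "joint_torque": joint torques, N m; "position": TCP position; "ee_rot": TCP orientation; "contact_force": force on the tool from outside, world axes, zero at the start; "moment": the same for the moment, N m; "gripper_width": finger opening in m; "finger_force": force on a finger pad.
Only numpy, scipy, OpenCV 4.12 (cv2) and the standard library are available. Lean on these libraries where they do the work, as an engineer would, in place of code of your own. Each camera call takes 0.05 s, during which the arm holds its last target. There are 200 camera calls.

### The job

Get the circuit board on the small inspection stand ready to look at: first swing the magnifier in over the middle of the stage and press its lens down level, then turn the red-handled cam lever up to the cam's highest lift, where the lever stands straight up. The lever springs back if let go, so finish while still holding the lever there with the fingers, with the board still lying in the stage; leave the multimeter, heat sink and phone alone.

Things in the scene. Friction and masses are not known exactly. Their poses are not given: they have to be found in the camera images.
- stand: Inspection stand fixed to the desk; base 208 x 110 mm. Origin on the desk under the middle of the grey stage housing. It stands crosswise: x runs from the cam lever (front, towards the robot's left) to the magnifier's pillar (at x = +120 mm, 26 mm thick, on the robot's right); its left (+y) points away from the robot; z up. A fixed vice, 78 mm high, is behind and right of it.
- stage_center (a point): Centre of the top face of the aluminium lifting stage (94 x 110 x 6 mm plate with lips 5 mm high round the board). Axes as the stand's. 73 mm above the desk at rest, 84 mm at the highest lift. The stage rides on the eccentric disc of the cam lever.
- board_center (a point): Centre of the loose green circuit board (55 x 85 x 15 mm high, 50 g), half-way up its 12 mm solid part (6 mm above its underside). It lies within the stage's lips with about 3 mm of play along the stand's x and y.
- swivel (a joint): Swivel of the magnifier's arm about the upright axis of the pillar, stiff hinge (0.1 N m of friction) that stays where it is left. 0: arm points from the pillar straight forward (stand's -x) and the lens stands over the stage's middle; it grows as the arm swings to the stand's right (-y, towards the robot). Range -0.6 to 1.5; starts at 0.7 to 1.2.
- lens (a joint): Tilt of the lens head about a level hinge at the arm's end. 0: level, which is the lower stop; grows as the lens tips up, to 1.2; starts at 0.45 to 0.9. Stiff (0.06 N m of friction), stays where it is left.
- post_center (a point): Grip point on the yellow upright round post (14 mm thick) on the magnifier's arm, 55 mm from the pillar's axis, 160 mm above the desk. The post's top is 16 mm above this point, and the arm's top (14 mm wide) 27 mm below it.
- pillar_top (a point): Point on the swivel's upright axis at the height of post_center (40 mm above the underside of the arm).
- lens_hinge (a point): Middle of the lens head's tilt hinge, at the arm's end, 84 mm from the pillar's axis, 128 mm above the desk. Its x axis points from the lens to the hinge, y along the hinge; the axes tilt with the lens.
- lens_center (a point): Centre of the magnifier's round lens (63 mm over its black rim, 9 mm thick), 36 mm from its hinge.
- tab_top (a point): Middle of the top face of the yellow tab (18 x 18 x 7 mm) at the lens's free edge, 73 mm from the hinge: the place to press the lens down.
- cam_lever (a joint): Angle of the cam lever about a level axle along the stand's x. 0: its rest stop, the lever pointing to the stand's left (+y, away from the robot) and 0.26 rad above level; it grows as the lever is raised. At 1.311 it stands straight up and the cam is at its highest lift (11 mm); past that the lift falls again, to the stop at 2.3. A spring turns it back to 0 when let go: the push needed at the grip, across the lever, is about 3 N at the start and 4.5 N upright.
- cam_axle (a point): Point on the cam lever's axle line, 45 mm above the desk, in the plane in which grip_center moves.
- grip_center (a point): Grip point on the centre line of the red round grip bar (14 mm thick, 46 mm long) at the end of the cam lever; the bar stands out forward from the lever towards the stand's -x, parallel to the axle. The point is 80 mm from the axle line, 27 mm forward of the near face of the lever's arm and 18 mm from the bar's free end. 66 mm above the desk at rest, 125 mm with the lever straight up.
- multimeter2: Yellow multimeter (145 x 70 x 43 mm), loose bystander; origin under its middle.
- heat_sink2: Finned aluminium heat sink (45 x 45 x 23 mm), loose bystander; origin under its middle.
- flip_phone2: Black flip phone (103 x 51 x 19 mm), loose bystander; origin under its middle.
Mind the look-alikes: they are no part of the job. What is shaped like the part that bears board_center but blue or turquoise is not meant.

How it is judged:
By the outcome, as a careful person would: the job done as asked, in the order asked, and still so for the second after the job is handed in, while the arm keeps its last pose, push and grip.
It also fails if it takes over 51 s, if anything falls off the work surface, if the arm or the gripper's body presses on something with over 40 N, if the wrist force passes 120 N, or if a joint passes its speed limit or range.

## Working session

There is one attempt and no reset: what is moved stays moved. The work goes in short steps, each a Python script; the robot and the scene stay as the last script left them, time stands still between calls to the robot, and variables do not carry over. Pictures are saved under pics/ and viewed, at most 10 in all, crops included, and the job is handed in when it is done.

```bash
mkdir -p pics; ls; python3 - <<'E'
from bench import bot, optics
import cv2,pickle
d={}
for n in("side","top","wrist"):
    f=optics.grab_frame(n); d[n]=f
    cv2.imwrite(f"pics/{n}0.png",f["img"][:,:,::-1])
    print(n,f["fovy"],f["cx"],f["cy"],f["distortion"],f.get("cam_to_world",f.get("tool_from_camera")))
o=bot.observe();d["o"]=o;print(o)
pickle.dump(d,open("d0.pkl","wb"))
E
```

```text
pics
side 42.853889385642816 317.50945957951166 202.17377426912955 [-0.15649467  0.          0.          0.          0.        ] [[ 0.97362143 -0.1211934   0.19332221  0.21042109]
 [-0.22790372 -0.47565873  0.84959324 -1.25394525]
 [-0.0110097  -0.87124103 -0.49073196  0.71563142]
 [ 0.          0.          0.          1.        ]]
top 50.43546939140797 323.92496355622393 197.9337726782598 [-0.01853628  0.          0.          0.          0.        ] [[ 8.21025650e-03 -9.93551817e-01  1.13081292e-01  3.47985449e-01]
 [-9.99965718e-01 -8.27907965e-03 -1.39011446e-04 -2.02620929e-01]
 [ 1.07432410e-03 -1.13076274e-01 -9.93585730e-01  1.12356364e+00]
 [ 0.00000000e+00  0.00000000e+00  0.00000000e+00  1.00000000e+00]]
wrist 59.81636568741621 319.8620351521208 200.65004265903332 [-0.0005976  0.         0.         0.         0.       ] [[-8.78724903e-04 -9.68426151e-01 -2.49299052e-01  6.76248958e-02]
 [ 9.99999514e-01 -9.62473941e-04  2.14041964e-04 -9.31169704e-04]
 [-4.47227676e-04 -2.49298742e-01  9.68426526e-01 -1.62231107e-01]
 [ 0.00000000e+00  0.00000000e+00  0.00000000e+00  1.00000000e+00]]
{'time_s': 0.15, 'qpos': array([ 9.93880361e-01,  2.21063156e-01,  1.52736595e+00,  7.43521411e-06,
        1.39468868e+00, -1.26127858e-01]), 'qd': array([-0.00018036, -0.00085732, -0.00442333,  0.00105732,  0.00071483,
       -0.00095755]), 'joint_torque': array([-8.52252269e-04, -4.95188785e+01, -3.87882507e+01,  6.99572987e-02,
        5.30508219e-02, -9.41209760e-05]), 'position': array([0.27204801, 0.56214852, 0.22166795]), 'ee_rot': array([[-9.00103370e-01,  4.35675592e-01, -8.38005128e-04],
       [ 4.35676353e-01,  9.00102490e-01, -1.27429353e-03],
       [ 1.99111913e-04, -1.51209492e-03, -9.99998837e-01]]), 'contact_force': array([-0.19408165, -0.27700873, -0.7581168 ]), 'moment': array([ 0.02766476, -0.0006413 , -0.00228319]), 'finger_force': 0.0, 'gripper_width': 0.08696197088096855}
```

View pics/top0.png

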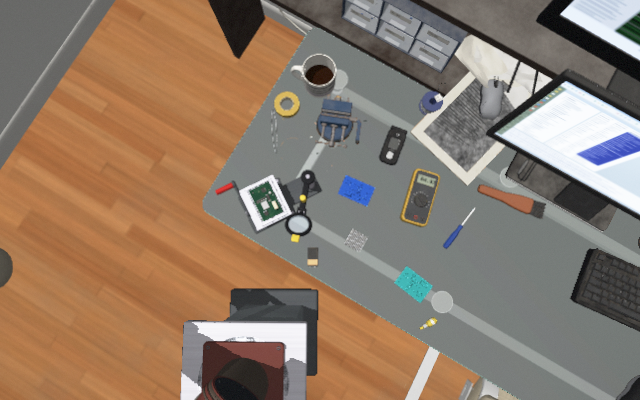

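View pics/side0.png

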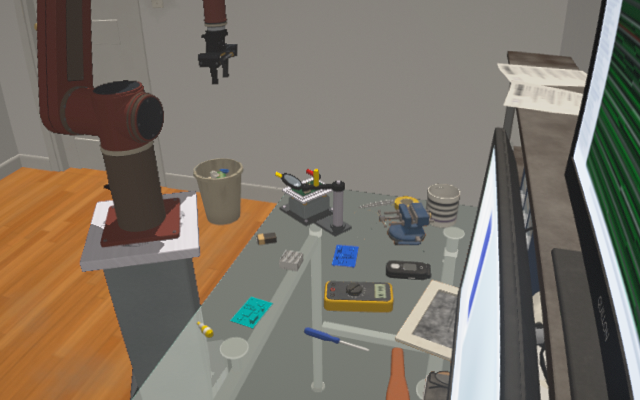

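Top view: green board in the white stage at (266,202), red grip (226,187), pillar (308,178), yellow post (303,197), lens (298,224), tab (295,238). Look-alikes: the blue board (356,190) and turquoise board (413,284), both lying on the desk. Other yellow/red things: tape (287,104), multimeter (420,197), small yellow screw (428,323). I choose the green board's stand and check it in a crop.

```bash
cat > h.py <<'E'
import numpy as np, cv2
def K(f):
    F=200/np.tan(np.radians(f["fovy"])/2)
    return np.array([[F,0,f["cx"]],[0,F,f["cy"]],[0,0,1]])
def ray(f,uv,T=None):
    T=f["cam_to_world"] if T is None else T
    p=cv2.undistortPoints(np.array([[uv]],float),K(f),np.array(f["distortion"]))[0,0]
    d=T[:3,:3]@[p[0],p[1],1]; return T[:3,3],d/np.linalg.norm(d)
def onz(r,z):
    o,d=r; return o+d*(z-o[2])/d[2]
def tri(rs):
    A=sum(np.eye(3)-np.outer(d,d) for o,d in rs); b=sum((np.eye(3)-np.outer(d,d))@o for o,d in rs)
    p=np.linalg.solve(A,b); return p,[np.linalg.norm(np.cross(p-o,d)) for o,d in rs]
def blobs(img,lo,hi,roi,mn=8):
    x0,y0,x1,y1=roi; h=cv2.cvtColor(img,cv2.COLOR_RGB2HSV)[y0:y1,x0:x1]
    m=cv2.inRange(h,np.array(lo),np.array(hi))
    n,l,s,c=cv2.connectedComponentsWithStats(m)
    return [(int(s[i,4]),(c[i]+[x0,y0]).round(1).tolist(),(s[i,:4]+[x0,y0,0,0]).tolist()) for i in range(1,n) if s[i,4]>=mn]
Y=((20,130,120),(35,255,255)); R=((0,150,80),(8,255,255)); R2=((172,150,80),(180,255,255)); G=((45,60,30),(85,255,255))
E
python3 - <<'E'
import pickle; from h import *
d=pickle.load(open("d0.pkl","rb"))
for n,roi in(("top",(200,140,340,260)),("side",(265,155,355,240))):
    f=d[n]
    for k,c in(("Y",Y),("R",R),("R2",R2),("G",G)): print(n,k,blobs(f["img"],*c,roi))
a=d["top"]["img"][150:260,205:335]; b=d["side"]["img"][155:240,260:360]
a=cv2.resize(a,(520,440),interpolation=cv2.INTER_CUBIC);
cv2.imwrite("pics/crop1.png",a[:,:,::-1])
# rough
t=d["top"]
print("red@.066",onz(ray(t,(219,190.5)),.066),"pillar",onz(ray(t,(308,176)),.13),"board",onz(ray(t,(266,202)),.085))
E
```

```text
top Y [(32, [302.5, 197.5], [300, 195, 6, 6]), (56, [295.1, 237.5], [291, 234, 9, 8])]
top R [(81, [224.1, 188.3], [216, 183, 17, 11])]
top R2 []
top G [(436, [265.2, 200.6], [250, 182, 32, 39])]
side Y [(82, [316.0, 177.1], [314, 169, 5, 17]), (25, [278.1, 174.3], [275, 172, 7, 6])]
side R [(25, [309.4, 171.4], [306, 169, 7, 6])]
side R2 []
side G [(8, [311.1, 182.1], [310, 181, 3, 3]), (36, [299.0, 191.4], [292, 189, 13, 7])]
red@.066 [0.48495562 0.06110905 0.066     ] pillar [ 0.51303728 -0.16461101  0.13      ] board [ 0.45493528 -0.0604095   0.085     ]
```

View pics/crop1.png

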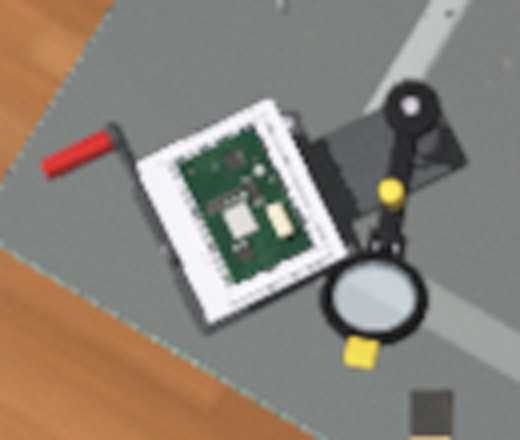

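The crop confirms the choice: green board in the white-lipped stage, red bar at upper left, yellow post and tab on the black magnifier. Next, a closer look with the wrist camera.

```bash
cat >> h.py <<'E'
def wcam(f,o):
    T=np.eye(4); T[:3,:3]=o["ee_rot"]; T[:3,3]=o["position"]; return T@f["tool_from_camera"]
E
python3 - <<'E'
from bench import bot, optics
import pickle; from h import *
a=np.radians(-64); X=np.array([np.cos(a),np.sin(a),0]); Z=np.array([0,0,-1.])
c=np.array([.455,-.06,0]); d={}
P=c+[-.0,0,.29]
for s in(1,-1):
    y=s*X; Rm=np.c_[np.cross(y,Z),y,Z]; q=bot.ik(P,Rm); print(s,q)
    if q is not None: S=s
# prefer orientation with smaller last joint
qs={s:bot.ik(P,np.c_[np.cross(s*X,Z),s*X,Z]) for s in(1,-1)}
S=min((s for s in qs if qs[s] is not None),key=lambda s:np.abs(qs[s]-bot.observe()["qpos"]).max())
y=S*X; Rm=np.c_[np.cross(y,Z),y,Z]
for i,dx in enumerate((-.05,.05)):
    bot.goto(P+dx*X,Rm); bot.wait(.2)
    o=bot.observe(); f=optics.grab_frame("wrist"); d[i]=(f,wcam(f,o))
    cv2.imwrite(f"pics/w{i}.png",f["img"][:,:,::-1])
    for k,cc in(("Y",Y),("R",R),("G",G)): print(i,k,blobs(f["img"],*cc,(0,0,640,400),60))
pickle.dump(d,open("d1.pkl","wb")); print(S,bot.observe()["time_s"])
E
```

```text
1 [-3.03224732e-01 -2.26068807e-01  1.84660204e+00 -4.44089210e-16
  1.52105942e+00  8.13785989e-01]
-1 [-3.03224732e-01 -2.26068807e-01  1.84660204e+00 -4.44089210e-16
  1.52105942e+00 -2.32780666e+00]
0 Y [(483, [470.1, 235.3], [455, 221, 32, 29]), (562, [525.0, 286.0], [505, 251, 31, 55]), (211, [109.6, 280.4], [105, 255, 12, 48]), (393, [408.2, 317.1], [397, 303, 22, 31]), (462, [557.4, 321.5], [530, 316, 53, 18]), (120, [596.1, 320.6], [585, 316, 21, 14]), (164, [617.3, 321.4], [603, 316, 28, 16]), (80, [467.4, 325.2], [460, 321, 13, 12]), (70, [390.3, 325.9], [385, 322, 11, 11]), (105, [488.6, 325.8], [479, 322, 16, 11])]
0 R [(504, [289.4, 100.5], [268, 95, 43, 12])]
0 G [(288, [370.0, 139.6], [351, 135, 39, 15]), (190, [367.5, 199.7], [359, 189, 19, 20])]
1 Y [(382, [359.4, 234.8], [351, 221, 19, 28]), (282, [110.8, 273.5], [105, 245, 19, 57]), (750, [524.1, 280.0], [504, 244, 32, 62]), (385, [301.0, 315.2], [289, 303, 26, 28]), (129, [537.4, 321.2], [529, 316, 16, 15]), (505, [573.5, 321.8], [544, 316, 56, 18]), (134, [612.1, 320.9], [600, 316, 24, 15]), (60, [462.6, 324.3], [457, 321, 10, 10]), (96, [483.6, 325.2], [476, 321, 14, 12]), (132, [504.7, 325.6], [495, 321, 17, 13]), (74, [329.1, 325.8], [324, 322, 13, 11]), (118, [349.7, 326.3], [342, 322, 16, 12]), (79, [406.6, 325.9], [400, 322, 13, 11]), (119, [427.6, 326.2], [419, 322, 16, 12])]
1 R [(501, [195.2, 100.5], [174, 95, 43, 12])]
1 G [(292, [275.2, 139.5], [255, 135, 42, 14]), (69, [276.3, 203.2], [269, 198, 15, 11])]
1 3.2917
```

View pics/w0.png

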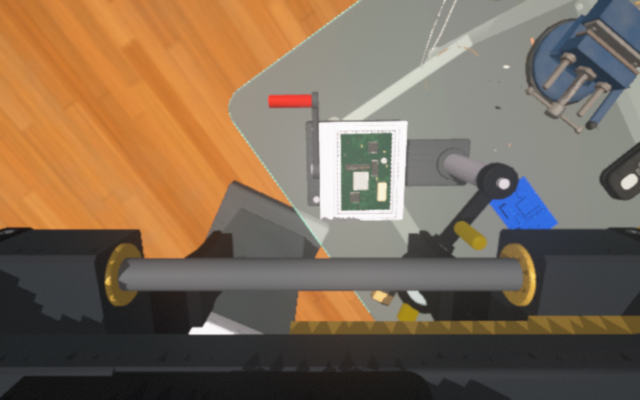

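View pics/w1.png

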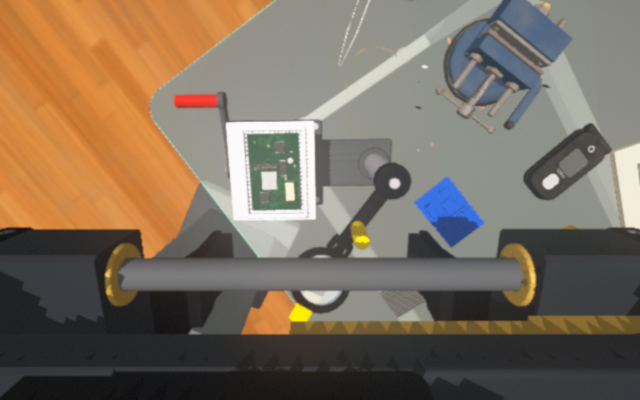

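Wrist views: red bar at (289,100)/(195,100), stage (362,170)/(270,170), pillar cap dot (503,184)/(395,183), post top near (461,228)/(354,230), lens half hidden by the gripper. Now fit the stand.

```bash
python3 - <<'E'
import pickle; from h import *
d=pickle.load(open("d1.pkl","rb")); d0=pickle.load(open("d0.pkl","rb"))
R_=lambda i,uv: ray(d[i][0],uv,d[i][1])
T=lambda uv: ray(d0["top"],uv); Sd=lambda uv: ray(d0["side"],uv)
# white stage minAreaRect
a=np.radians(-64)
for i,roi in((0,(300,105,412,228)),(1,(210,105,322,228))):
    im=d[i][0]["img"]; x0,y0,x1,y1=roi
    h=cv2.cvtColor(im,cv2.COLOR_RGB2HSV)[y0:y1,x0:x1]; m=cv2.inRange(h,np.array((0,0,205)),np.array((180,30,255)))
    m=cv2.morphologyEx(m,cv2.MORPH_OPEN,np.ones((3,3)))
    cs,_=cv2.findContours(m,cv2.RETR_EXTERNAL,cv2.CHAIN_APPROX_NONE); c=max(cs,key=cv2.contourArea)
    b=cv2.boxPoints(cv2.minAreaRect(c))+[x0+.0,y0]
    w=np.array([onz(R_(i,p),.078) for p in b]); e=np.roll(w,-1,0)-w
    print("stage",w.mean(0).round(4),np.linalg.norm(e,axis=1).round(4),np.degrees(np.arctan2(e[:,1],e[:,0])).round(1))
rg=[R_(0,(289.4,100.5)),R_(1,(195.2,100.5))]
print("red mid tri",tri(rg),"top+",tri(rg+[T((224.1,188.3)),Sd((309.4,171.4))]))
print("red mid z.066",onz(rg[0],.066),onz(rg[1],.066),onz(T((224.1,188.3)),.066))
for i,(a1,b1) in enumerate((((268,100.5),(311,100.5)),((174,100.5),(217,100.5)))):
    p,q=onz(R_(i,a1),.066),onz(R_(i,b1),.066); print("bar",p,q,np.linalg.norm(p-q),np.degrees(np.arctan2(*(q-p)[1::-1])))
pt=[R_(0,(503,184)),R_(1,(395,183)),T((307.5,176.2))]
print("pillar dot",tri(pt),[onz(r,.145).round(4) for r in pt])
po=[T((302.5,197.5))]; print("post top(.174)",onz(po[0],.174), "post side/top tri",tri([po[0],Sd((316,171))]), tri([R_(0,(461,228)),R_(1,(355,228)),po[0]]))
print("tab tri",tri([T((295.1,237.5)),Sd((278.1,174.3))]))
print("stage from top cam", onz(T((205+241/4,150+210/4)),.078))
E
```

```text
stage [ 0.4565 -0.0525  0.078 ] [0.1098 0.094  0.1104 0.101 ] [  23.3  -66.5 -153.   113.3]
stage [ 0.4497 -0.0502  0.078 ] [0.1188 0.1085 0.1187 0.1173] [  20.4  -65.2 -155.4  114.7]
red mid tri (array([0.48961267, 0.04818584, 0.07035817]), [np.float64(2.246426962105323e-05), np.float64(2.2464269620967548e-05)]) top+ (array([0.48832852, 0.04866963, 0.06836818]), [np.float64(0.0012812272049956162), np.float64(0.0010668822853549583), np.float64(0.0021330507491600574), np.float64(0.004365437881203581)])
red mid z.066 [0.48954453 0.04856267 0.066     ] [0.48908903 0.04960302 0.066     ] [0.49063886 0.04846178 0.066     ]
bar [0.47952179 0.06909661 0.066     ] [0.4996608  0.02783822 0.066     ] 0.04591116383307852 -63.982115801026126
bar [0.47915115 0.06996544 0.066     ] [0.49930766 0.02866643 0.066     ] 0.04595533543075847 -63.98472108255404
pillar dot (array([ 0.51020604, -0.16403531,  0.14131682]), [np.float64(0.0008812098220198042), np.float64(0.0005159326950496631), np.float64(0.00048587672853132787)]) [array([ 0.5092, -0.1617,  0.145 ]), array([ 0.5109, -0.1633,  0.145 ]), array([ 0.5101, -0.164 ,  0.145 ])]
post top(.174) [ 0.45663727 -0.15452773  0.174     ] post side/top tri (array([ 0.45753373, -0.15430732,  0.16870222]), [np.float64(0.0002926140107103227), np.float64(0.0002926140107103249)]) (array([ 0.45786967, -0.15155928,  0.14355478]), [np.float64(0.0014993788896820214), np.float64(0.0011919949495246796), np.float64(0.0026587624653420217)])
tab tri (array([ 0.36650802, -0.13851385,  0.16348765]), [np.float64(0.0005410500353961131), np.float64(0.0005410500353962773)])
stage from top cam [ 0.45439646 -0.05762285  0.078     ]
```

Checks pass. Pillar to post measures 54 mm (55 given). The tab's reach and height fit a tilt of about 0.56 rad, and the swivel comes out at about 0.94. Now grip the post and swing the arm in.

```bash
cat >> h.py <<'E'
PIL=np.array([.510,-.1635]); YAW=np.radians(-63.6)
def rotz(yang):
    y=np.array([np.cos(yang),np.sin(yang),0]); Z=np.array([0,0,-1.]); return np.c_[np.cross(y,Z),y,Z]
E
python3 - <<'E'
from bench import bot, optics
import pickle; from h import *
d=pickle.load(open("d1.pkl","rb"))
for i in (0,1):
    im=d[i][0]["img"]; h=cv2.cvtColor(im,cv2.COLOR_RGB2HSV); m=cv2.inRange(h,np.array(R[0]),np.array(R[1])); m[:80]=0;m[120:]=0
    vx,vy,x,y=cv2.fitLine(cv2.findNonZero(m),cv2.DIST_L2,0,.01,.01).ravel()
    p,q=[onz(ray(d[i][0],(x+k*vx,y+k*vy),d[i][1]),.066) for k in(-20,20)]; print("bar yaw",np.degrees(np.arctan2(*(q-p)[1::-1])))
a0=np.radians(170.2); a1=YAW+np.pi
pos=lambda a,z: np.r_[PIL+.055*np.array([np.cos(a),np.sin(a)]),z]
rot=lambda a: rotz(a-np.pi/2)
bot.set_gripper(.05,20)
bot.goto(pos(a0,.24),rot(a0)); bot.line_to(pos(a0,.144),v=.12)
print(bot.observe()["contact_force"])
bot.set_gripper(0.005,15); o=bot.observe(); print("grip",o["gripper_width"],o["finger_force"],o["contact_force"])
for a in np.linspace(a0,a1,6)[1:]:
    bot.goto(pos(a,.144),rot(a)); o=bot.observe(); print(o["contact_force"].round(1),o["position"].round(4))
bot.wait(.2); bot.set_gripper(.05)
print(bot.observe()["contact_force"].round(1))
bot.line_to(pos(a1,.25),v=.2)
# view from the side, with gripper out of the way
c=PIL-.12*np.array([np.cos(YAW),np.sin(YAW)])
dd={}
for i,dx in enumerate((-.05,)):
    Yv=np.array([-np.sin(YAW),np.cos(YAW)]); 
    q=np.r_[c-.06*Yv,.33]
    try: bot.goto(q,rotz(YAW))
    except bot.MotionError as e: print(e); 
    bot.wait(.2)
    o=bot.observe(); f=optics.grab_frame("wrist"); dd["w"]=(f,wcam(f,o)); dd["top"]=optics.grab_frame("top"); dd["side"]=optics.grab_frame("side")
    cv2.imwrite("pics/w2.png",f["img"][:,:,::-1])
pickle.dump(dd,open("d2.pkl","wb")); print(bot.observe()["time_s"])
for n in("top","side"): print(n,blobs(dd[n]["img"],*Y,(205,140,360,260)))
E
```

```text
bar yaw -63.968505834533396
bar yaw -64.54891728350252
[-0.03749586 -0.54301791  1.0249461 ]
grip 0.013201559196111465 14.999974847305566 [-0.47977681  0.17304102  0.60344823]
[-0.4  2.2  1.9] [ 0.4585 -0.1439  0.1441]
[0.2 2.9 3. ] [ 0.463  -0.1348  0.144 ]
[-2.2  3.9  2.7] [ 0.469  -0.1265  0.144 ]
[-2.6  3.6  3.7] [ 0.4766 -0.1196  0.144 ]
[-1.4  5.   4.1] [ 0.4854 -0.114   0.144 ]
[ 0.4 -0.5  0.5]
13.1917
top []
side [(27, [300.9, 154.0], [298, 152, 7, 5]), (68, [323.4, 169.0], [321, 161, 5, 17])]
```

View pics/w2.png

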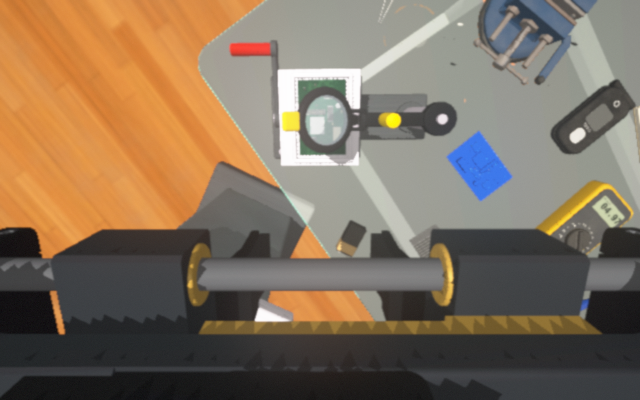

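The magnifier now lies over the stage: tab (291,121), lens (325,118), post (390,120), cap (440,118), and it is still tilted. Compute the swivel residual, then press the tab.

```bash
python3 - <<'E'
import pickle; from h import *
d=pickle.load(open("d2.pkl","rb")); f,T=d["w"]
r=lambda uv: ray(f,uv,T)
print(blobs(f["img"],*Y,(270,60,420,180),20))
tb=[b for b in blobs(f["img"],*Y,(270,90,310,150),40)][0][1]; po=(392,121)
tab,e=tri([r(tb),ray(d["side"],(300.9,154.0))]); print("tab",tab,e)
cap=onz(r((442,118)),.1415); print("cap",cap)
ang=lambda v: np.degrees(np.arctan2(v[1],v[0]))
print("arm dir-180 via tab", ang(PIL-tab[:2]), "via cap", ang(cap[:2]-tab[:2]),"dist",np.linalg.norm(tab[:2]-PIL))
# stage edges: white vs others, line-fit on four sides
g=f["img"].min(2).astype(int); 
def edge(pts): 
    vx,vy,x,y=cv2.fitLine(np.array(pts,np.float32),cv2.DIST_HUBER,0,.01,.01).ravel(); return np.array([vx,vy]),np.array([x,y])
W=g>150
L=[(np.argmax(W[v,265:340])+265-.5,v) for v in list(range(75,105))+list(range(140,160))]
Rr=[(370-np.argmax(W[v,320:371][::-1])+.5,v) for v in list(range(75,100))+list(range(140,160))]
Tt=[(u,np.argmax(W[55:110,u])+55-.5) for u in range(285,355)]
B=[(u,178-np.argmax(W[120:179,u][::-1])+.5) for u in range(288,352)]
Es=[edge(p) for p in(L,Tt,Rr,B)]
def X(a,b):
    s=np.linalg.solve(np.c_[a[0],-b[0]],b[1]-a[1]); return a[1]+s[0]*a[0]
C=[X(Es[i],Es[(i+1)%4]) for i in range(4)]; print(np.round(C,1).tolist())
w=np.array([onz(r(c),.078) for c in C]); e=np.roll(w,-1,0)-w
print("stage",w.mean(0),np.linalg.norm(e,axis=1),[ang(v) for v in e])
m=w.mean(0)[:2]; print("pillar->stage dir",ang(PIL-m),ang(cap[:2]-m),np.linalg.norm(PIL-m))
E
```

```text
[(315, [291.0, 120.9], [283, 112, 17, 19]), (293, [389.8, 119.7], [378, 113, 24, 16])]
tab [ 0.44415452 -0.0334175   0.16380476] [np.float64(0.0003569270257181063), np.float64(0.00035692702571787417)]
cap [ 0.51073619 -0.16340538  0.1415    ]
arm dir-180 via tab -63.152267203510235 via cap -62.87782062990074 dist 0.14579809059121002
[[264.5, 54.5], [370.5, 54.5], [370.5, 178.5], [264.5, 178.5]]
stage [ 0.45408743 -0.05474851  0.078     ] [0.11756761 0.1397978  0.12816493 0.13984348] [np.float64(-63.63569886993584), np.float64(-151.55508511506886), np.float64(116.37716738666269), np.float64(24.10132489039588)]
pillar->stage dir -62.79087576610138 -62.46451037287098 0.12228287538019826
```

```bash
python3 - <<'E'
import pickle; from h import *
d=pickle.load(open("d2.pkl","rb")); f,T=d["w"]; r=lambda uv: ray(f,uv,T)
g=cv2.GaussianBlur(f["img"].min(2),(3,3),0).astype(float)
print("rows",g[85,268:300].astype(int).tolist(),g[85,345:372].astype(int).tolist()); print("cols",g[58:80,320].astype(int).tolist(),g[155:175,300].astype(int).tolist())
def step(line,o): # strongest gradient, subpixel
    q=np.abs(np.diff(line)); i=int(q.argmax()); s=slice(max(i-1,0),i+2); return o+(np.arange(len(q))[s]*q[s]).sum()/q[s].sum()+.5
V=list(range(76,105))+list(range(138,158))
L=[(step(g[v,270:284],270),v) for v in V]; Rr=[(step(g[v,356:368],356),v) for v in V]
Tt=[(u,step(g[62:74,u],62)) for u in range(288,352)]; B=[(u,step(g[160:172,u],160)) for u in range(290,350)]
def edge(p): l=cv2.fitLine(np.array(p,np.float32),cv2.DIST_WELSCH,0,.01,.01).ravel(); return l[:2],l[2:]
Es=[edge(p) for p in(L,Tt,Rr,B)]
def X(a,b): return a[1]+np.linalg.solve(np.c_[a[0],-b[0]],b[1]-a[1])[0]*a[0]
C=[X(Es[i],Es[(i+1)%4]) for i in range(4)]; print(np.round(C,1).tolist())
w=np.array([onz(r(c),.078) for c in C]); e=np.roll(w,-1,0)-w; ang=lambda v: np.degrees(np.arctan2(v[1],v[0]))
m=w.mean(0)[:2]; print("stage",m,np.linalg.norm(e,axis=1),[ang(v) for v in e],"dir",ang(PIL-m),np.linalg.norm(PIL-m))
E
```

```text
rows [155, 153, 145, 136, 128, 124, 122, 122, 132, 172, 223, 249, 253, 253, 253, 253, 253, 253, 253, 254, 254, 254, 253, 252, 252, 245, 234, 232, 233, 205, 148, 107] [146, 203, 239, 249, 252, 252, 249, 245, 246, 251, 253, 253, 253, 251, 238, 201, 161, 148, 151, 153, 154, 153, 153, 153, 153, 153, 153]
cols [154, 155, 155, 155, 155, 155, 156, 156, 156, 163, 190, 227, 248, 253, 253, 254, 254, 251, 240, 226, 218, 195] [221, 244, 248, 247, 250, 253, 249, 241, 239, 235, 212, 177, 159, 156, 156, 156, 156, 156, 156, 155]
[[277.0, 68.69999694824219], [360.3999938964844, 68.0999984741211], [357.6000061035156, 165.3000030517578], [280.29998779296875, 165.39999389648438]]
stage [ 0.45541357 -0.05576261] [0.09337425 0.10942132 0.0925375  0.10906178] [np.float64(-63.28503564926095), np.float64(-153.72870297331244), np.float64(116.494379847252), np.float64(26.70978426433492)] dir -63.130404976535424 0.12077674511172018
```

The stage measures 93 x 109 mm, yaw is about -63.4°, the swivel is within 0.01 rad of 0, and the stand's middle is at (0.456, -0.056). Press the tab down along its arc.

```bash
cat >> h.py <<'E'
YAW=np.radians(-63.4); XS=np.array([np.cos(YAW),np.sin(YAW),0]); YS=np.array([-np.sin(YAW),np.cos(YAW),0]); C0=np.array([.456,-.056,0])
E
python3 - <<'E'
from bench import bot, optics
import pickle; from h import *
H=np.r_[PIL,0]-.084*XS
Rm=rotz(YAW+np.pi/2)
P=lambda t,dz=0: H-.073*np.cos(t)*XS+[0,0,.133+.073*np.sin(t)+dz]
bot.set_gripper(0,15)
bot.goto(P(.75,.05),Rm); bot.line_to(P(.75,.008),v=.12); bot.wait(.1); f0=bot.observe()["contact_force"]; print("f0",f0)
for t in np.arange(.65,.05,-.1):
    bot.line_to(P(t),v=.08); print(round(t,2),(bot.observe()["contact_force"]-f0).round(1))
z=.004
while z>-.009:
    bot.line_to(P(0,z),v=.04); bot.wait(.05); F=bot.observe()["contact_force"]-f0; print(round(z,4),F.round(1),bot.observe()["position"].round(4))
    if F[2]>7: break
    z-=.001
bot.line_to(P(0,.09),v=.2)
q=np.r_[(C0-.06*YS)[:2],.33]; bot.goto(q,rotz(YAW)); bot.wait(.2)
o=bot.observe(); f=optics.grab_frame("wrist"); s=optics.grab_frame("side"); print(o["time_s"])
pickle.dump({"w":(f,wcam(f,o)),"side":s},open("d3.pkl","wb"))
a=cv2.resize(f["img"][30:200,210:470],(780,510)); b=cv2.resize(s["img"][130:230,265:365],(500,500),interpolation=cv2.INTER_CUBIC)
cv2.imwrite("pics/w3.png",a[:,:,::-1]); cv2.imwrite("pics/s3.png",b[:,:,::-1])
tb=blobs(f["img"],*Y,(270,60,420,180),20); sb=blobs(s["img"],*Y,(265,140,360,230)); print(tb,sb)
for k in range(len(sb)): 
    print(tri([ray(f,tb[0][1],wcam(f,o)),ray(s,sb[k][1])]))
E
```

```text
f0 [ 0.01295428 -0.68214961 -0.19777805]
0.65 [1.1 1.1 0.3]
0.55 [ 0.3 -0.1  0.8]
0.45 [0.9 0.2 0.8]
0.35 [0.6 0.6 0.5]
0.25 [-0.2  0.2  0.2]
0.15 [-0.4  1.   0. ]
0.004 [-0.  -0.5  0.5] [ 0.4396 -0.0231  0.1368]
0.003 [ 0.5  0.1 -0. ] [ 0.4397 -0.0231  0.1361]
0.002 [-1.   0.9 -0.2] [ 0.4397 -0.0231  0.135 ]
0.001 [-0.2  0.8  0.1] [ 0.4397 -0.0231  0.1339]
0.0 [-0.6 -0.2 -0.7] [ 0.4396 -0.0231  0.1329]
-0.001 [ 0.  -0.2 -0.2] [ 0.4396 -0.0231  0.1319]
-0.002 [-1.8  1.8  5. ] [ 0.44   -0.023   0.1315]
-0.003 [-1.5  3.8  9.2] [ 0.4404 -0.0228  0.1311]
22.2917
[(261, [283.4, 118.5], [276, 110, 16, 18]), (299, [390.5, 119.0], [379, 112, 23, 16])] [(67, [323.5, 169.1], [321, 161, 5, 17]), (18, [298.7, 165.3], [296, 164, 7, 4])]
(array([ 0.4716449 , -0.03171859,  0.1184114 ]), [np.float64(0.03402491986571242), np.float64(0.034024919865712516)])
(array([ 0.43947313, -0.02285403,  0.12632845]), [np.float64(0.00010915331100075857), np.float64(0.00010915331100072726)])
```

View pics/s3.png

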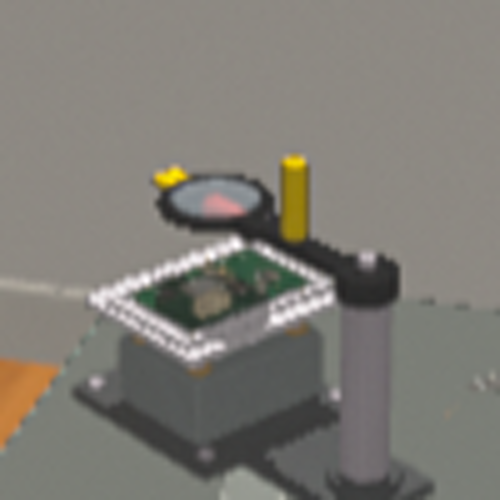

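The side picture shows the lens level above the board, with the tab at about (298,165) in the full frame and the board lying in the stage. The tab now triangulates to 157 mm from the pillar, in the swivel = 0 direction. Now the lever: the measured grip at stand y = 77 mm matches the description.

```bash
python3 - <<'E'
from bench import bot, optics
import pickle; from h import *
b=np.radians(25); z=np.sin(b)*XS-np.cos(b)*np.array([0,0,1]); Rm=np.c_[np.cross(YS,z),YS,z]
A=C0-.0842*XS-.0005*YS+[0,0,.045]
G=lambda p: A+.08*np.cos(p)*YS+[0,0,.08*np.sin(p)]+.019*z
ps=np.linspace(.26,np.pi/2,9)
q=[bot.ik(G(p),Rm) for p in ps]+[bot.ik(G(.26)+[0,0,.12],Rm)]
print([x is None for x in q],q[0].round(2),q[8].round(2))
assert all(x is not None for x in q)
bot.set_gripper(.045,25)
bot.goto(G(.26)+[0,0,.12],Rm); f0=bot.observe()["contact_force"]
bot.line_to(G(.26),v=.12); bot.wait(.1); print((bot.observe()["contact_force"]-f0).round(1))
bot.set_gripper(.005,25); o=bot.observe(); print("grip",o["gripper_width"],o["finger_force"],(o["contact_force"]-f0).round(1))
if not .011<o["gripper_width"]<.016: raise SystemExit("no grip")
for p in ps[1:]:
    bot.line_to(G(p),v=.06); o=bot.observe(); print(round(p-.26,2),(o["contact_force"]-f0).round(1),((o["position"]-G(p))*1e3).round(1),round(o["gripper_width"],4))
bot.wait(.3); o=bot.observe(); print(o["time_s"],((o["position"]-G(ps[-1]))*1e3).round(1))
s=optics.grab_frame("side"); t=optics.grab_frame("top"); w=optics.grab_frame("wrist")
pickle.dump((s,t,w,o),open("d4.pkl","wb"))
a=cv2.resize(s["img"][130:230,255:365],(550,500),interpolation=cv2.INTER_CUBIC); cv2.imwrite("pics/s4.png",a[:,:,::-1]); cv2.imwrite("pics/w4.png",w["img"][:,:,::-1])
E
```

```text
[False, False, False, False, False, False, False, False, False, False] [ 0.22  0.1   2.1  -0.54  0.91  0.09] [ 0.17 -0.22  2.26 -0.49  1.03 -0.05]
[ 0.3 -0.7 -1.2]
grip 0.013451880329106871 24.99892079271376 [ 0.3  0.3 -0.5]
0.16 [ 4.  -0.8 -4.8] [0.4 0.2 0.1] 0.0131
0.33 [ 4.5  1.4 -2.7] [1.  0.4 0.4] 0.0131
0.49 [ 6.   1.7 -1.1] [1.8 0.8 0.9] 0.0132
0.66 [7.1 5.  0.4] [2.8 1.2 1.6] 0.0131
0.82 [7.3 6.8 4. ] [3.9 1.7 2.6] 0.0132
0.98 [7.8 8.  8.2] [5.2 2.2 3.8] 0.0134
1.15 [ 5.5  9.  11.2] [5. 2. 4.] 0.0132
1.31 [ 3.1  6.6 11.6] [4.2 1.5 3.6] 0.0131
29.4417 [4.4 1.5 3.6]
```

View pics/s4.png

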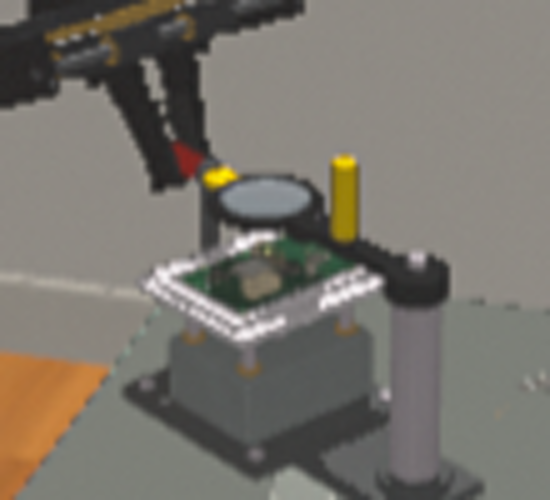

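View pics/w4.png

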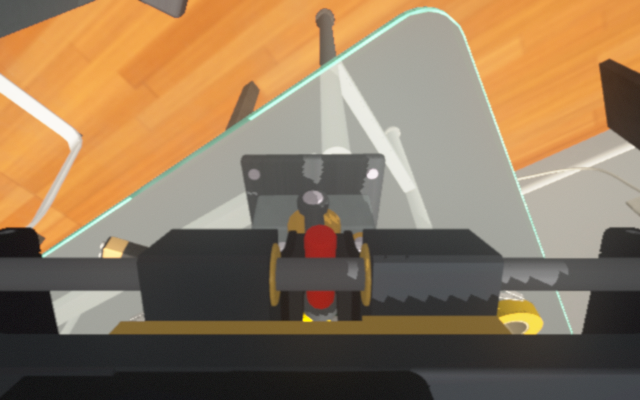

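The side view shows the stage lifted with the board in it, the lens level, and the lever nearly upright in the fingers. The wrist view shows the axle hub at (313,198) and the red bar at (320,265). The arm is lagging about 4.6 mm along the stand's +y, so correct that and verify against the hub.

```bash
python3 - <<'E'
from bench import bot, optics
import pickle; from h import *
b=np.radians(25); z=np.sin(b)*XS-np.cos(b)*np.array([0,0,1])
A=C0-.0842*XS-.0005*YS+[0,0,.045]; Gt=A+[0,0,.08]+.019*z
o=bot.observe(); cmd=Gt+[0,0,.0035]
for k in range(4):
    o=bot.observe(); e=(o["position"]-Gt)@YS; print("y err mm",round(e*1e3,2),"z",round((o["position"]-Gt)[2]*1e3,2),o["contact_force"].round(1))
    if abs(e)<.0006: break
    cmd=cmd-e*YS; bot.line_to(cmd,v=.05); bot.wait(.2)
o=bot.observe(); f=optics.grab_frame("wrist"); T=wcam(f,o); s=optics.grab_frame("side")
h=cv2.cvtColor(f["img"],cv2.COLOR_RGB2HSV); m=cv2.inRange(h,np.array((0,150,60)),np.array((8,255,255)))|cv2.inRange(h,np.array((172,150,60)),np.array((180,255,255)))
m[:215]=0;m[320:]=0;m[:,:280]=0;m[:,360:]=0
for v in(235,270,300): 
    u=np.flatnonzero(m[v]); 
    if len(u): 
        p=onz(ray(f,((u[0]+u[-1])/2,v),T),.128)-C0; print("bar",u[0],u[-1],p@XS,p@YS)
g=f["img"][185:215,290:340].min(2); c=cv2.HoughCircles(cv2.medianBlur(f["img"][170:230,280:350].mean(2).astype(np.uint8),3),cv2.HOUGH_GRADIENT,1,40,param1=80,param2=10,minRadius=5,maxRadius=16); print(c)
for uv in([(313,198)]+([(c[0,0,0]+280,c[0,0,1]+170)] if c is not None else [])):
    O,d=ray(f,uv,T); p=O+d*((.045-O[2])/d[2])-C0; print("hub",uv,p@XS,p@YS)
print(bot.observe()["time_s"])
im=cv2.resize(np.hstack([f["img"][140:320,230:400]]),(680,580)); cv2.imwrite("pics/w5.png",im[:,:,::-1])
pickle.dump((f,T,s),open("d5.pkl","wb"))
E
```

```text
y err mm 4.57 z 3.59 [ 3.1  8.6 12.8]
y err mm -2.91 z 4.52 [5. 2. 1.]
y err mm -0.58 z 4.51 [2.6 3.  5.2]
bar 304 335 -0.10220120178110742 -0.0019631982860539073
bar 308 332 -0.056380069966856024 -0.0017626451813898796
[[[40.5 30.5 11. ]]]
hub (313, 198) -0.05470598140685368 -0.006360635756830243
hub (np.float32(320.5), np.float32(200.5)) -0.05246969526433004 -0.0012060578354150748
30.6083
```

View pics/w5.png

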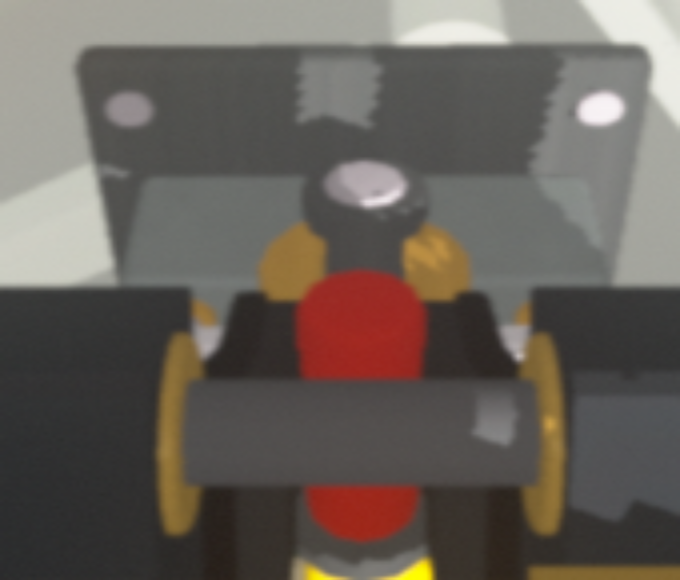

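Close crop: the hub cap (321,197), the bar (320,~265) and the base screws' midpoint (321) all line up within about 1 mm, so the lever is upright. Last check that the tab and post have not moved and the hold is stable, then hand in.

```bash
python3 - <<'E'
from bench import bot, optics
from h import *
bot.wait(.3); s=optics.grab_frame("side")
b=blobs(s["img"],*Y,(265,140,360,230),5); g=blobs(s["img"],*G,(265,140,360,230)); o=bot.observe()
print(b,g,o["gripper_width"],o["finger_force"],o["position"],o["time_s"])
t=[x[1] for x in b]
if any(abs(np.subtract(p,(298.7,165.3))).max()<1.2 for p in t) and any(abs(np.subtract(p,(323.5,169.1))).max()<1 for p in t): print(bot.finish_job())
E
```

```text
[(68, [323.4, 169.0], [321, 161, 5, 17]), (20, [298.4, 165.2], [296, 164, 7, 4])] [(25, [312.8, 179.5], [308, 178, 10, 5]), (16, [321.4, 182.6], [319, 181, 7, 4]), (27, [297.7, 187.0], [292, 184, 12, 8])] 0.01334128080826284 25.001394152641296 [0.42106458 0.01126014 0.11225339] 30.9583
the job is handed in; nothing more can be done
None
```

The job is handed in at about 31 s of the 51 s limit: the magnifier is over the stage with its lens pressed level, the lever is held upright in the fingers to within about 1 mm at the grip, the board is still in the raised stage, and the arm did not touch the multimeter, heat sink or phone.

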